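Eject, scan and stow a charged battery pack

ROBOT

A 6-joint arm with a two-finger parallel gripper is mounted at the origin on the work surface. World frame = base frame: x ahead of the robot, y to its left, z up, the work surface at z = 0. Lengths are in m, angles in rad, forces in N, time in s.
With the tool pointing down it reaches from about 0.15 to 0.775 m from the base axis. Payload 6.1 kg.
Tool frame: the origin (TCP) lies on the centre line of the jaws, within the pads' length; the fingertips stand 25 mm ahead of it and the grasp point (between the pads) lies 6 mm ahead of it (manip.tip_reach is the distance from the TCP to the fingertips, in m); z points along the fingers, y is the line along which they close (so a half turn about z gives the same grasp; the last joint's range is limited). The gripper opens to 85 mm and grips with 20 to 120 N. Pads are 22 mm wide; open, the fingers measure 114 mm over their backs; the gripper's body (76 mm by 85 mm) begins 54 mm behind the grasp point. The pads swing forward as they close: fully open they stand 13 mm farther back than shut.
Start: joints at [-1.282, 0.126, -0.04, 1.405, 0, 1.571], TCP at [0.15, -0.503, 0.256] pointing down, gripper open.
Joint ranges: [-2.72, 2.72], [-0.95, 1.95], [-1.27, 1.35], [-1.78, 2.02], [-1.46, 1.47], [-3.14, 3.14]. Speed limits (rad/s): [2.39, 2.39, 3.01, 3.14, 3.14, 3.14].

INTERFACE

Orientations are given as a rotation vector (axis times angle).
In Python, from rig import manip gives the robot as it stands. Calls block until the motion is done:
- manip.move_to(position, orientation): joint-space move of the TCP to a pose.
- manip.move_straight(position, speed=0.15, rot=None, contact_N=None): straight line of the TCP; rot=None keeps the orientation; speed is the mean speed in m/s. With contact_N (N) it stops when the force on the tool has changed by that much, and returns True; else False.
- manip.move_j(angles): joint-space move.
- manip.let_go() and manip.clamp(squeeze=None): open the fingers fully, or close them until they stop; squeeze is the grip in N (None keeps the last).
- manip.dwell(seconds).
- manip.solve_ik(position, orientation): joint angles nearest the present ones, or None.
- manip.grab_frame(name): name is "scene" or "top" or "wrist"; returns a dict with "pixels" (400x640x3 uint8, red, green, blue), "z_map" (400x640 float32, m along the optical axis (not along the pixel's ray), 0 where there is no reading), "mtx" (3x3 intrinsics, pixels), "R" (3x3) and "t" (3): a world point X has camera coordinates R X + t; the wrist camera has in their place "tool_from_camera" (4x4, takes a point from camera to tool coordinates, whose origin is the TCP and whose axes are the flange's). Camera axes: x right, y down, z forward; pixel columns grow to the right and rows downward; lengths in m; the calibration is good to about 2 mm. A picture is of the moment at which its call begins: read the wrist's pose just before it.
A pose or a line that the arm cannot do raises manip.IKError and nothing moves.
- manip.job_done(): hands the job in; it is judged then, once.
Readings, each from a call of its own:
- manip.read_time(): time.
- manip.read_joint_positions(): joint angles.
- manip.read_joint_vel(): joint speeds.
- manip.read_tau(): joint torques, N m.
- manip.read_position(): TCP position.
- manip.read_tool_rot(): TCP orientation.
- manip.read_wrist_force(): force on the tool from outside, world axes, zero at the start.
- manip.read_torque(): the same for the moment, N m.
- manip.read_opening(): finger opening in m.
- manip.read_finger_force(): force on a finger pad.
Only numpy, scipy, OpenCV 4.12 (cv2) and the standard library are available. Lean on these libraries where they do the work, as an engineer would, in place of code of your own. Each camera call takes 0.05 s, during which the arm holds its last target. There are 200 camera calls.

TASK

Take the charged battery pack out of the dock with the green light strip: press the dock's yellow ejector slide right in so that it pushes the pack out, then pull the pack clear. Hold it level at the code reader's reading spot with its white label end facing the window for a second, turn it round and hold its copper contacts end there the same way, then set it down gently, flat and either way round, on the blue pad in the tray. Leave the other dock, its pack, the spare pack, the spray can and the wrench socket as they are.

Things in the scene. Friction and masses are not known exactly. Their poses are not given: they have to be found in the camera images.
- dockA: battery dock, fixed, red, green light strip along its ledge's front edge. Origin on the bench under the bay's mouth; x runs into the bay. Mm: ledge x -71 to 0, y +-38, top z 12; housing x 0 to 125, y +-38; bay 47 wide, z 12 to 62, roof top z 70, whence the face slopes up at 35 deg to z 125 at x 95. Lamp bar overhead: x 34 to 64, y +-40, z 238 to 256, on a bent tube at the rear
- dockB: leave alone: the same battery dock, fixed, red, orange light strip along its ledge's front edge; same sizes and frame as dockA
- ejectA_face (a point): centre of the pressing face (26 x 34 mm, the 34 along the dock's y) of dockA's yellow ejector slide on the sloping face, 24 mm proud of it. The point's z axis points outwards, up and towards the bay's mouth, 35 deg from vertical: press along -z. Unpressed it lies at x = 41, z = 128 mm in the dock's frame
- ejectA (a joint): dockA's ejector slide: 0 out, 0.020 m pressed right in (spring, 2 to 6 N, plus the pack's friction). It drives the pack 2.5 times as far, 50 mm, out of the bay's mouth, and springs back when let go
- ejectB (a joint): dockB's ejector slide, the same; leave it at 0
- packA: black battery pack, loose, 90 (x) x 44 (y) x 48 (z) mm, about 0.22 kg; origin at the centre of its underside. White label on its -x end, copper contacts on its +x end; the top has a white patch towards the label end and a copper bar at the contacts end. At first in dockA's bay, label end level with the mouth. This is the one to move
- packA_label (a point): centre of packA's white label end
- packA_contacts (a point): centre of packA's copper contacts end
- packB: black battery pack, loose, 90 (x) x 44 (y) x 48 (z) mm, about 0.22 kg; origin at the centre of its underside. White label on its -x end, copper contacts on its +x end; the top has a white patch towards the label end and a copper bar at the contacts end. In dockB; leave alone
- spare: black battery pack, loose, 90 (x) x 44 (y) x 48 (z) mm, about 0.22 kg; origin at the centre of its underside. White label on its -x end, copper contacts on its +x end; the top has a white patch towards the label end and a copper bar at the contacts end. In the other bay of the tray; leave alone
- tray: green open tray, fixed, 165 (x) x 122 (y) x 18 (z) mm, walls and floor 5 mm; a divider splits it into two bays, each 75 (x) x 112 (y) mm, centred at x = +-40 mm. Origin at the centre of its underside
- pad: blue pad, 60 (x) x 100 (y) x 2 mm, fixed on the floor of the empty bay (either one); origin at the centre of its underside, 5 mm above the bench. The pack's length goes along its y
- reader: code reader, fixed: blue head (60 x 66 x 56 mm, centre 130 mm up) on a post and a 90 x 80 mm foot. Origin at the centre of the foot's underside; its window looks along its -x and lies at x = -32 mm
- reader_spot (a point): the reading spot, a point in the air 38 mm straight out from the centre of the reader's window, 130 mm above the bench: the centre of the pack's end is to be held here, squarely facing the window
- spray: standing spray can with a yellow label, 54 mm across, 160 tall; leave alone
- socket: standing dark steel impact socket, 34 mm across, 60 tall; leave alone
There are look-alikes about, which are no part of the job. What is shaped like the dockA but turquoise is not meant. There is more than one size of the reader; the job needs the smaller.

How it is judged:
On the way, in this order (a step that is already met when the one before it is completed fails the run):
1. the ejector slide of the green dock is pressed right in (17 mm or more of 20) and has pushed the pack out of the mouth by 38 mm or more (value of joint ejectA above 0.017 m and x of packA_label in the frame of dockA below -0.038 m), for 0.1 s.
2. label end held within 20 mm of the reading spot, facing the window within 0.25 rad, for 0.5 s (distance between packA_label and reader_spot below 0.02 m and angle between the x axis of packA and the x axis of reader, either way round below 0.25 rad), for 0.5 s.
3. contacts end held within 20 mm of the reading spot, facing the window within 0.25 rad, for 0.5 s (distance between packA_contacts and reader_spot below 0.02 m and angle between the x axis of packA and the x axis of reader, either way round below 0.25 rad), for 0.5 s.
At the end, for the whole second after the job is handed in: packA lies flat (0.1 rad), right way up and at rest on the blue pad, centre within 22 mm of the pad's, underside within 4 mm of its top; ejector back under 3 mm; packB and spare within 15 mm, spray can and socket within 20 mm of their starts (horizontal distance between packA and pad below 0.022 m and z of packA in the frame of pad below 0.006 m and angle between packA's own z axis and vertical below 0.1 rad and linear speed of packA below 0.02 m/s and value of joint ejectA below 0.003 m and distance of each of packB, spare from where it was at the start of the episode below 0.015 m and distance of each of spray, socket from where it was at the start of the episode below 0.02 m); the robot touches nothing.
It fails at once if packB, the spare pack, the spray can or the socket displaced (15 mm packs, 20 mm others) (not (distance of each of packB, spare from where it was at the start of the episode below 0.015 m and distance of each of spray, socket from where it was at the start of the episode below 0.02 m)).
It fails at once if the other dock's ejector pressed more than 5 mm (value of joint ejectB above 0.005 m).
It fails at once if the pack let go in mid-air (no finger on it while its underside is more than 25 mm above the bench) (height (world z) of packA above 0.025 m and contact force between the fingers and packA below 0.05 N).
It also fails if it takes over 67 s, if anything falls off the work surface, if the arm or the gripper's body presses on something with over 40 N, if the wrist force passes 120 N, or if a joint passes its speed limit or range.

## Working session

There is one attempt and no reset: what is moved stays moved. The work goes in short steps, each a Python script; the robot and the scene stay as the last script left them, time stands still between calls to the robot, and variables do not carry over. Pictures are saved under pics/ and viewed, at most 10 in all, crops included, and the job is handed in when it is done.

```bash
ls; mkdir -p pics; python3 - <<'E'
from rig import manip
import cv2,numpy as np
for n in("scene","top"):
    f=manip.grab_frame(n); np.savez("pics/%s.npz"%n,**f)
    cv2.imwrite("pics/%s.png"%n,f["pixels"][:,:,::-1])
    print(n,f["mtx"],f["R"],f["t"])
print(manip.read_time())
E
```

```text
pics
scene [[392.59867035   0.         322.2730127 ]
 [  0.         392.59867035 198.88371359]
 [  0.           0.           1.        ]] [[-0.01791208  0.99979902  0.00900399]
 [ 0.62300963  0.0182042  -0.78200231]
 [-0.78200906 -0.00839771 -0.62321049]] [ 0.08888624 -0.17308724  1.41913376]
top [[495.82110967   0.         318.38309771]
 [  0.         495.82110967 207.16304215]
 [  0.           0.           1.        ]] [[ 9.40944135e-03 -9.99955447e-01  7.53122949e-04]
 [-9.95645139e-01 -9.43873359e-03 -9.27451715e-02]
 [ 9.27481479e-02  1.22837048e-04 -9.95689593e-01]] [-0.08447781  0.44418146  1.30969326]
0.1
```

View pics/scene.png

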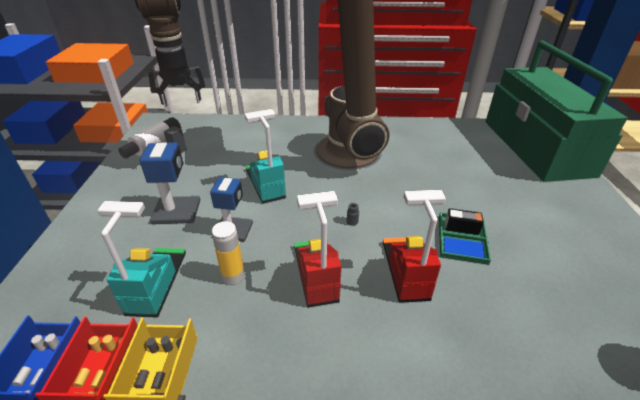

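View pics/top.png

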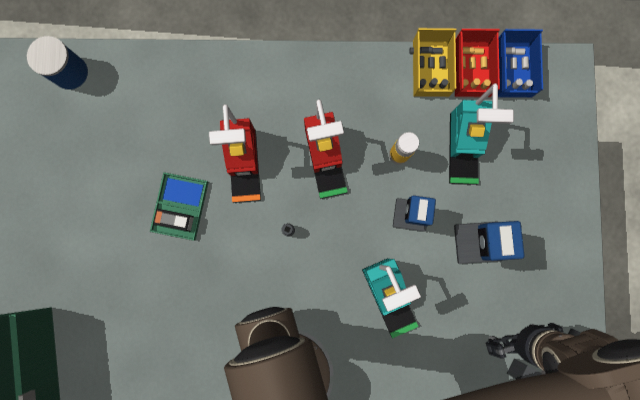

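Top view: dockA candidates are the red dock with the green strip (322,140; strip at 332,192), the red dock with the orange strip (232,145, this is dockB), and turquoise docks at (470,130) and (390,295), which are excluded. The readers are a small one at (414,210), which I want, and a large one at (490,242). The spray can is at (404,148), the socket at (288,230), and the tray at (180,207) with its blue pad at (185,190). I'll check this in a close crop.

```bash
cat > h.py <<'E'
import numpy as np,cv2
def cloud(f):
    z=f["z_map"].astype(float);K=f["mtx"];v,u=np.mgrid[:400,:640]
    p=np.stack([(u-K[0,2])/K[0,0]*z,(v-K[1,2])/K[1,1]*z,z],-1)
    w=(p-f["t"])@f["R"]; w[z==0]=np.nan; return w
E
python3 - <<'E'
import numpy as np,cv2
from h import cloud
t=np.load("pics/top.npz");s=np.load("pics/scene.npz")
a=cv2.resize(t["pixels"][90:260,210:450],(800,567//1),interpolation=cv2.INTER_CUBIC)[:, :, ::-1]
a=cv2.resize(a,(500,354)); b=cv2.resize(s["pixels"][140:310,190:350],(300,319),interpolation=cv2.INTER_CUBIC)[:,:,::-1]
im=np.zeros((360,800,3),np.uint8);im[:354,:500]=a;im[:319,500:]=b
cv2.imwrite("pics/c1.png",im)
w=cloud(t);ws=cloud(s)
hsv=cv2.cvtColor(t["pixels"],cv2.COLOR_RGB2HSV)
def mask(h0,h1,box,s0=100,v0=50,zr=(-1,1)):
    m=(hsv[...,0]>=h0)&(hsv[...,0]<=h1)&(hsv[...,1]>s0)&(hsv[...,2]>v0)&(w[...,2]>zr[0])&(w[...,2]<zr[1])
    q=np.zeros_like(m);x0,y0,x1,y1=box;q[y0:y1,x0:x1]=m[y0:y1,x0:x1];return q
def rep(n,m):
    p=w[m];r=cv2.minAreaRect(p[:,:2].astype(np.float32)*1000)
    print(n,m.sum(),np.median(p,0).round(4),r)
rep("strip",mask(45,75,(305,180,355,205)))
rep("stripB",mask(5,20,(220,185,270,210)))
rep("redA",mask(0,8,(295,90,350,190),zr=(0.062,0.14))|mask(172,180,(295,90,350,190),zr=(0.062,0.14)))
rep("yellowA",mask(20,32,(310,130,340,155)))
rep("pad",mask(105,125,(155,170,212,210)))
rep("tray",mask(60,90,(145,165,215,245)))
rep("headtop",mask(100,120,(400,190,440,230),zr=(0.14,0.18)))
rep("readerfoot",(lambda m:m)( (lambda q:(q))(((w[...,2]>0.006)&(w[...,2]<0.03)&(np.arange(640)[None,:]>385)&(np.arange(640)[None,:]<442)&(np.arange(400)[:,None]>188)&(np.arange(400)[:,None]<236)))))
for n,(x0,y0,x1,y1) in dict(head=(400,190,440,230),lamp=(300,115,348,142)).items():
    q=w[y0:y1,x0:x1].reshape(-1,3); q=q[q[:,2]>(.14 if n=="head" else .22)]
    print(n,len(q),np.median(q,0).round(4),cv2.minAreaRect(q[:,:2].astype(np.float32)*1000))
for n,(u,v) in dict(spray=(404,144),socket=(288,230)).items(): print(n,w[v,u].round(3))
E
```

```text
strip 177 [ 0.4871 -0.1193  0.0144] ((487.5070495605469, -118.79469299316406), (17.730072021484375, 76.00080871582031), 13.351822853088379)
stripB 190 [0.4691 0.1161 0.0138] ((469.87530517578125, 115.96086120605469), (18.603456497192383, 74.97772216796875), 3.4480478763580322)
redA 895 [ 0.5827 -0.0933  0.092 ] ((609.3482055664062, -90.72201538085938), (126.01214599609375, 76.07492065429688), 12.933062553405762)
yellowA 162 [ 0.5928 -0.0934  0.128 ] ((594.3463745117188, -93.02713775634766), (29.488929748535156, 40.43550491333008), 10.241290092468262)
pad 789 [0.4846 0.29   0.0059] ((485.0205383300781, 289.69232177734375), (100.50353240966797, 58.8859748840332), 78.82855987548828)
tray 1119 [0.4379 0.2976 0.0059] ((445.45245361328125, 296.3768310546875), (122.39309692382812, 161.11170959472656), 79.12670135498047)
headtop 480 [ 0.4267 -0.3206  0.1565] ((427.842529296875, -329.0176696777344), (60.96528244018555, 65.43895721435547), 83.45941162109375)
readerfoot 459 [ 0.4155 -0.3058  0.0126] ((429.54864501953125, -328.2052307128906), (107.25120544433594, 138.854248046875), 14.078099250793457)
head 714 [ 0.4277 -0.3272  0.1569] ((427.979248046875, -328.2499084472656), (63.65202713012695, 65.97501373291016), 83.28803253173828)
lamp 550 [ 0.5963 -0.0912  0.2543] ((607.7991943359375, -91.08706665039062), (54.58096694946289, 80.3056411743164), 13.491334915161133)
spray [ 0.588 -0.287  0.162]
socket [ 0.381 -0.002  0.055]
```

View pics/c1.png

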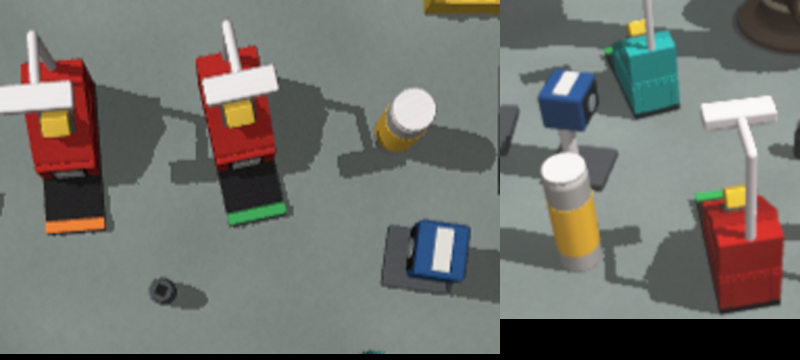

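The crop confirms dockA: the red dock with the green strip. The small reader's dark window is on its +y side, at crop (412,245). Next I'll check that all the poses are reachable.

```bash
cat >> h.py <<'E'
from scipy.spatial.transform import Rotation as Rn
D=np.array([.5484,-.1048,0]);ad=np.deg2rad(13.1)
def dk(x,y,z): c,s=np.cos(ad),np.sin(ad); return D+np.array([c*x-s*y,s*x+c*y,z])
au=np.deg2rad(83.4);U=np.array([np.cos(au),np.sin(au),0])
spot=np.array([.4276,-.3285,.13])+.070*U
def down(deg):  # tool x along heading
    a=np.deg2rad(deg);x=np.array([np.cos(a),np.sin(a),0]);z=np.array([0,0,-1.]);return Rn.from_matrix(np.c_[x,np.cross(z,x),z]).as_rotvec()
def press(flip=0,about=0):
    c,s=np.cos(ad),np.sin(ad);dx=np.array([c,s,0]);t=np.deg2rad(35)
    z=np.sin(t)*dx-np.cos(t)*np.array([0,0,1]);x=np.cos(t)*dx+np.sin(t)*np.array([0,0,1])
    R=Rn.from_matrix(np.c_[x,np.cross(z,x),z])*Rn.from_euler('z',180*flip+90*about,degrees=True)
    return R.as_rotvec(),-z
E
python3 - <<'E'
from rig import manip
from h import *
print(manip.tip_reach,manip.read_tool_rot())
f=dk(.041,0,.128)
def t(n,p,o):
    q=manip.solve_ik(p,o);print(n,None if q is None else np.round(q,2))
for a in(0,1):
  for fl in(0,1):
    o,n=press(fl,a)
    for d in(.08,.005): t(("press",a,fl,d),f+n*(.025+d),o)
h=13.1
for k in(0,180):
    t("grasp%d"%k,dk(-.027,0,.051),down(h+k))
    t("lab",spot+.023*U+[0,0,.015],down(83.4+k))
    t("con",spot+.067*U+[0,0,.015],down(-96.6+k))
    t("mid",spot+.08*U+[0,0,.1],down(-6.6+k))
    t("pad",np.array([.485,.29,.05]),down(-101.2+k)); t("pad2",np.array([.485,.29,.05]),down(78.8+k))
T=np.load("pics/top.npz");w=cloud(T);q=w[200:240,145:200].reshape(-1,3);q=q[q[:,2]>.04]
print(np.median(q,0),cv2.minAreaRect(q[:,:2].astype(np.float32)*1000))
E
```

```text
0.025 [-3.10752060e+00 -4.51891308e-01  3.41371644e-04]
('press', 0, 0, 0.08) [-0.36 -0.22 -0.61  0.65  0.33  2.64]
('press', 0, 0, 0.005) [-0.31 -0.11 -0.67  0.47  0.3   2.69]
('press', 0, 1, 0.08) [-0.36 -0.22 -0.61  0.65  0.33 -0.5 ]
('press', 0, 1, 0.005) [-0.31 -0.11 -0.67  0.47  0.3  -0.46]
('press', 1, 0, 0.08) [-0.36 -0.22 -0.61  0.65  0.33 -2.08]
('press', 1, 0, 0.005) [-0.31 -0.11 -0.67  0.47  0.3  -2.03]
('press', 1, 1, 0.08) [-0.36 -0.22 -0.61  0.65  0.33  1.07]
('press', 1, 1, 0.005) [-0.31 -0.11 -0.67  0.47  0.3   1.12]
grasp0 [-0.21  0.22 -0.38  0.96  0.    2.7 ]
lab [-0.49  0.1  -0.31  1.16  0.    1.19]
con [-0.41  0.07 -0.34  1.15  0.   -1.87]
mid [-0.38  0.04 -0.19  1.34  0.    2.87]
pad [ 0.54  0.28 -0.31  0.98  0.   -0.84]
pad2 [ 0.54  0.28 -0.31  0.98  0.    2.31]
grasp180 [-0.21  0.22 -0.38  0.96  0.   -0.44]
lab [-0.49  0.1  -0.31  1.16  0.   -1.95]
con [-0.41  0.07 -0.34  1.15  0.    1.28]
mid [-0.38  0.04 -0.19  1.34  0.   -0.27]
pad [ 0.54  0.28 -0.31  0.98  0.    2.31]
pad2 [ 0.54  0.28 -0.31  0.98  0.   -0.84]
[0.40481508 0.30288933 0.05216975] ((405.4529724121094, 304.04693603515625), (90.85120391845703, 43.57284927368164), 79.23114013671875)
```

```bash
python3 - <<'E'
from rig import manip
from h import *
manip.clamp(30)
manip.move_straight([.2,-.46,.42],speed=.3)
o,n=press(1,0)
manip.move_to([.38,-.17,.40],down(193.1))
f=dk(.039,0,.127)
manip.move_to(f+n*.105,o)
manip.move_straight(f+n*.033,speed=.12)
print(manip.read_wrist_force(),manip.read_opening())
c=manip.move_straight(f+n*.000,speed=.05,contact_N=30)
manip.dwell(.3)
print(c,((manip.read_position()-f)@n-.025)*1000,manip.read_wrist_force())
fr=manip.grab_frame("top");w=cloud(fr)
q=w[140:205,300:350].reshape(-1,3);q=q-D;X=q[:,0]*np.cos(ad)+q[:,1]*np.sin(ad);Y=-q[:,0]*np.sin(ad)+q[:,1]*np.cos(ad)
m=(q[:,2]>.05)&(q[:,2]<.066)&(X<0);print(m.sum(),np.percentile(X[m],[1,50]),np.percentile(Y[m],[1,99]),np.median(q[m,2]) if m.any() else 0)
cv2.imwrite("pics/p1.png",cv2.resize(fr["pixels"][90:240,200:440,::-1],None,fx=2.5,fy=2.5))
print(manip.read_time())
E
```

```text
[-0.39707205  0.10962178  0.25157216] 0.00018160886875968982
True -20.76170689205688 [-9.52511316 -0.29196414  9.82404864]
1 [-1.00412885e-05 -1.00412885e-05] [0.03528769 0.03528769] 0.052147572663249944
6.3167
```

View pics/p1.png

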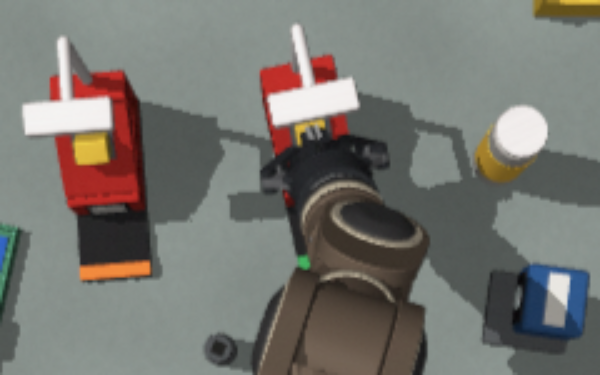

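The fingertips are on the yellow slide (crop 312,135). The press stopped at about 20 mm of travel on the hard stop, but the arm hides the pack. I'll back off and look.

```bash
python3 - <<'E'
from rig import manip
from h import *
o,n=press(1,0);f=dk(.039,0,.127)
manip.move_straight(f+n*.105,speed=.15)
manip.let_go()
manip.move_to([.36,-.18,.36],down(193.1))
fr=manip.grab_frame("top");w=cloud(fr)
q=w[130:205,290:360].reshape(-1,3);q=q-D;X=q[:,0]*np.cos(ad)+q[:,1]*np.sin(ad);Y=-q[:,0]*np.sin(ad)+q[:,1]*np.cos(ad)
m=(q[:,2]>.05)&(q[:,2]<.066)&(X<-.003);print(m.sum(),np.percentile(X[m],[1,50]),np.percentile(Y[m],[1,99]),np.median(q[m,2]))
cv2.imwrite("pics/p2.png",cv2.resize(fr["pixels"][90:240,200:440,::-1],None,fx=2.5,fy=2.5))
print(manip.read_time())
E
```

```text
311 [-0.05119743 -0.02780286] [-0.02114615  0.02181575] 0.05912457464024532
8.9083
```

View pics/p2.png

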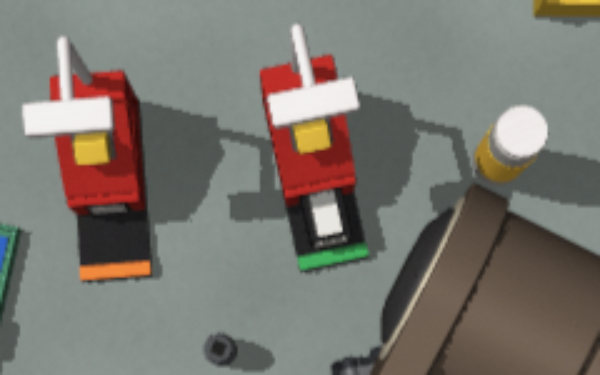

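The pack is out by 50 mm with its label at dock x = -51 mm, centred, and the slide has sprung back. Next I'll grasp it and pull it clear.

```bash
python3 - <<'E'
from rig import manip
from h import *
o=down(193.1)
manip.move_to(dk(-.07,0,.13),o)
manip.move_straight(dk(-.03,0,.12),speed=.15)
print(manip.move_straight(dk(-.03,0,.050),speed=.1,contact_N=12))
manip.clamp(60); print(manip.read_opening(),manip.read_finger_force())
manip.move_straight(dk(-.03,0,.0505),speed=.05)
manip.move_straight(dk(-.105,0,.0515),speed=.08)
print(manip.read_opening(),manip.read_wrist_force())
manip.move_straight(dk(-.14,0,.21),speed=.15)
fr=manip.grab_frame("scene")
cv2.imwrite("pics/p3.png",cv2.resize(fr["pixels"][80:320,180:480,::-1],None,fx=2,fy=2))
p=manip.read_position();R=Rn.from_rotvec(manip.read_tool_rot()).as_matrix()
fw=manip.grab_frame("wrist");cv2.imwrite("pics/w3.png",fw["pixels"][:,:,::-1]);np.savez("pics/w3.npz",p=p,Rt=R,**fw)
print(manip.read_time(),p)
E
```

```text
False
0.043358913135900366 62.326637506484985
0.04338247276401929 [-0.77830172 -0.57339156 -2.33815775]
14.3583 [ 0.41172261 -0.13634391  0.20900356]
```

View pics/p3.png

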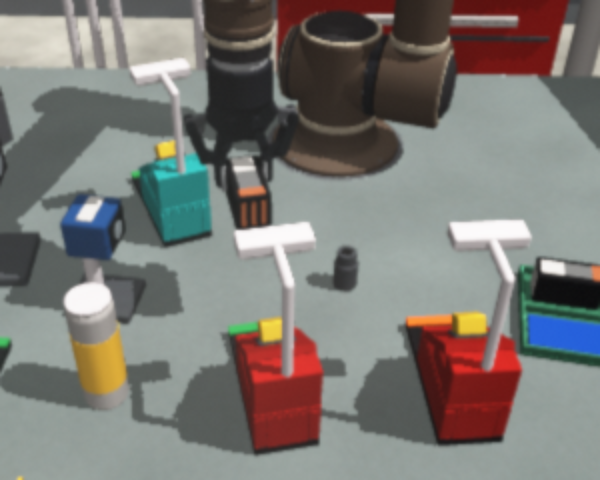

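View pics/w3.png

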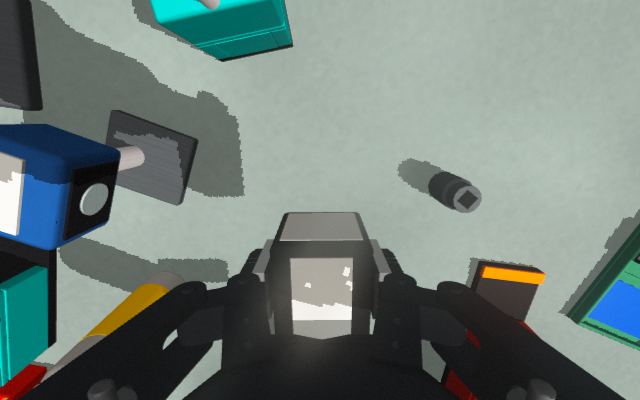

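The pack is held with its white label toward the robot and its copper contacts away (scene crop 250,210). In the wrist view the label end is square between the jaws, and the reader's window at (92,200) faces +y as I assumed. Next are the two readings.

```bash
python3 - <<'E'
from rig import manip
from h import *
z=np.array([0,0,.014])
manip.move_to(spot+.10*U+z,down(263.4))
manip.move_straight(spot+.0205*U+z,speed=.1)
manip.dwell(.4)
fr=manip.grab_frame("top");w=cloud(fr);fs=manip.grab_frame("scene")
manip.dwell(.7)
a=cv2.resize(fr["pixels"][160:260,320:460,::-1],(400,286));b=cv2.resize(fs["pixels"][130:260,180:360,::-1],(400,289))[:286]
cv2.imwrite("pics/p4.png",np.hstack([a,b]))
manip.move_straight(spot+.11*U+z,speed=.15)
manip.move_to(spot+.12*U+z,down(173.4))
manip.move_to(spot+.12*U+z,down(83.4))
print(manip.read_joint_positions(),manip.read_opening())
manip.move_straight(spot+.0695*U+z,speed=.1)
manip.dwell(.4)
fr=manip.grab_frame("top");fs=manip.grab_frame("scene")
manip.dwell(.7)
a=cv2.resize(fr["pixels"][160:260,320:460,::-1],(400,286));b=cv2.resize(fs["pixels"][130:260,180:360,::-1],(400,289))[:286]
cv2.imwrite("pics/p5.png",np.vstack([cv2.imread("pics/p4.png"),np.hstack([a,b])]))
print(manip.read_time(),manip.read_finger_force())
E
```

```text
[-3.01494032e-01  4.90819583e-02 -3.71493288e-01  1.15015642e+00
  6.40715355e-05  1.38365358e+00] 0.04336528972292168
23.0667 61.62653088569641
```

View pics/p5.png

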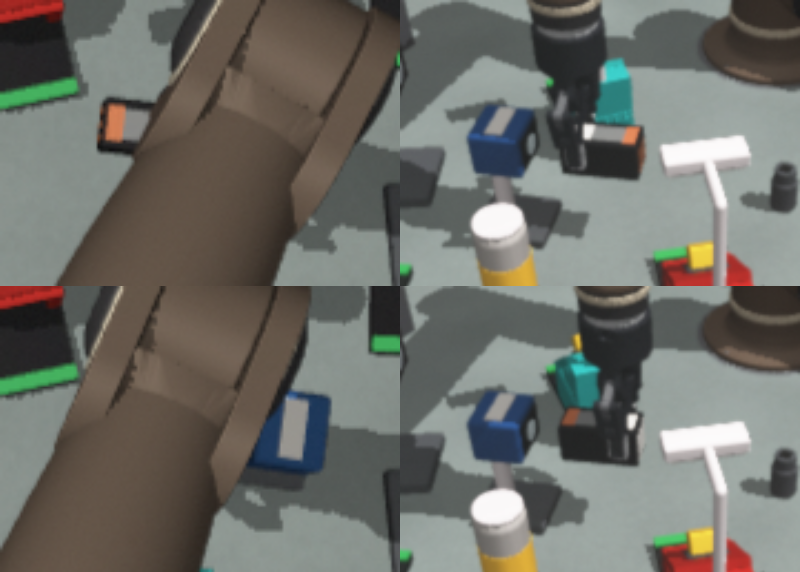

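Both readings look right: label end toward the window in the upper pair, contacts end in the lower pair, level and about 40 mm off the lens. Next I'll place the pack, shifted 8 mm away from the spare so the opening fingers clear it.

```bash
python3 - <<'E'
from rig import manip
from h import *
z=np.array([0,0,.014])
manip.move_straight(spot+.13*U+z+[0,0,.06],speed=.15)
manip.move_to([.41,.04,.24],down(80))
T=np.array([.4850,.2897,0])+.008*np.array([.981,-.194,0])+.0245*np.array([.194,.981,0])
o=down(78.8)
manip.move_to(T+[0,0,.16],o)
manip.move_straight(T+[0,0,.065],speed=.12)
c=manip.move_straight(T+[0,0,.0435],speed=.02,contact_N=4)
print(c,manip.read_position(),manip.read_wrist_force())
fr=manip.grab_frame("top");fs=manip.grab_frame("scene")
a=cv2.resize(fr["pixels"][150:250,130:270,::-1],(400,286));b=cv2.resize(fs["pixels"][170:290,400:568,::-1],(400,286))
cv2.imwrite("pics/p6.png",np.hstack([a,b]));print(manip.read_time())
E
```

```text
True [0.49745497 0.3120902  0.04571236] [-0.9785415  -0.37875324  5.67518773]
27.5917
```

View pics/p6.png

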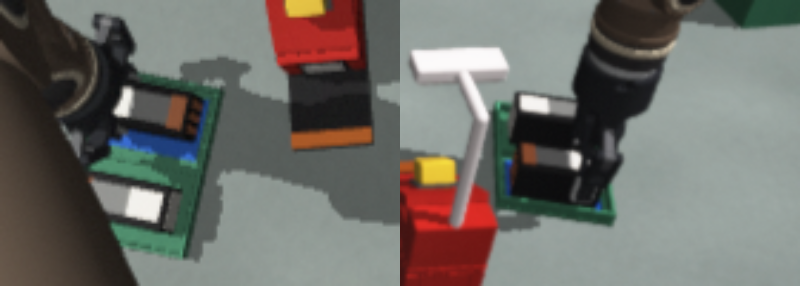

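The pack is down on the pad (contact 0.7 mm above the expected height) and clear of the spare. I'll release, back off and check.

```bash
python3 - <<'E'
from rig import manip
from h import *
p=manip.read_position()
manip.let_go();manip.dwell(.2);print(manip.read_wrist_force())
manip.move_straight(p+[0,0,.12],speed=.08)
manip.move_straight([.36,.12,.30],speed=.2)
fr=manip.grab_frame("top");w=cloud(fr)
cv2.imwrite("pics/p7.png",cv2.resize(fr["pixels"][100:250,130:450,::-1],None,fx=2.5,fy=2.5))
q=w[155:245,140:215].reshape(-1,3);q=q[(q[:,2]>.046)&(q[:,2]<.065)]
s=(q[:,:2]-[.485,.2897])@[.981,-.194]
for m in(s>-.035,s<-.045):
    print(m.sum(),np.median(q[m,2]),q[m,2].std(),cv2.minAreaRect(q[m,:2].astype(np.float32)*1000))
print(manip.read_time())
E
```

```text
[ 0.32624966  0.24635639 -0.10346923]
31 0.05247706224115622 0.0030573725612556076 ((508.6968078613281, 283.12188720703125), (90.70323181152344, 12.426915168762207), 80.58503723144531)
0 nan nan ((0.0, 0.0), (0.0, 0.0), 0.0)
31.5083
  return _methods._mean(a, axis=axis, dtype=dtype,
  ret = ret.dtype.type(ret / rcount)
  ret = _var(a, axis=axis, dtype=dtype, out=out, ddof=ddof,
  arrmean = um.true_divide(arrmean, div, out=arrmean,
  ret = ret.dtype.type(ret / rcount)
```

View pics/p7.png

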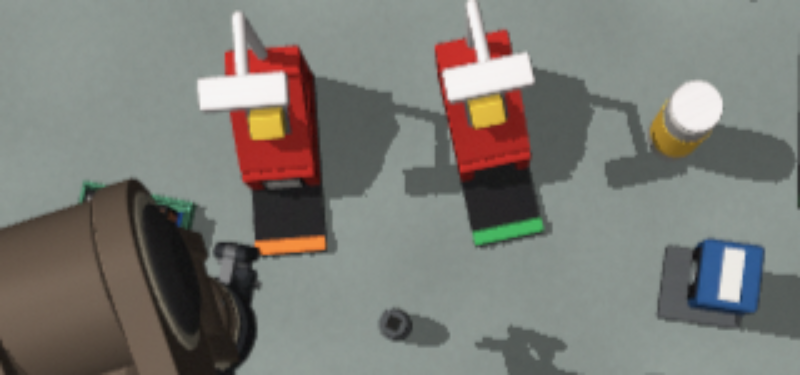

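The arm hides the tray in this view, so I'll move aside and measure again. Everything else is undisturbed.

```bash
python3 - <<'E'
from rig import manip
from h import *
manip.move_straight([.34,-.06,.36],speed=.2)
w=cloud(manip.grab_frame("top"))
q=w[155:245,140:215].reshape(-1,3);q=q[(q[:,2]>.046)&(q[:,2]<.065)]
s=(q[:,:2]-[.485,.2897])@[.981,-.194]
for m in(s>-.03,s<-.05):
    if m.any(): print(m.sum(),np.median(q[m,2]),q[m,2].std(),cv2.minAreaRect(q[m,:2].astype(np.float32)*1000))
print(manip.read_time())
E
```

```text
575 0.054156658661484086 0.0026866115789743903 ((492.2876281738281, 285.7067565917969), (90.32307434082031, 44.257144927978516), 79.43976593017578)
576 0.052209892398991375 0.002719980348403397 ((405.4849853515625, 303.9591064453125), (91.91603088378906, 43.53712844848633), 79.23741912841797)
32.6583
```

```bash
python3 -c "
from rig import manip
print(manip.job_done())"
```

```text
the job is handed in; nothing more can be done
None
```

The job is handed in at about 33 s; no verdict came back, but the pack was ejected, both ends were shown to the reader, and it measured flat about 8 mm from the pad's centre (limit 22 mm), with the spare unmoved and the other items looking undisturbed.

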